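# Centre the reference ball on the gauge plinth and start the reading

## Robot

A 6-joint arm with a two-finger parallel gripper is mounted at the origin on the work surface. World frame = base frame: x ahead of the robot, y to its left, z up, the work surface at z = 0. Lengths are in mm, angles in rad, forces in N, time in s.
With the tool pointing down it reaches from about 300 to 875 mm from the base axis. Payload 4.2 kg.
Tool frame: the origin (TCP) lies on the centre line of the jaws, within the pads' length; the fingertips stand 11 mm ahead of it and the grasp point (between the pads) lies 8 mm behind it; z points along the fingers, y is the line along which they close (so a half turn about z gives the same grasp; the last joint's range is limited). The gripper opens to 85 mm and grips with 20 to 120 N. Pads are 22 mm wide; open, the fingers measure 114 mm over their backs; the gripper's body (76 mm by 85 mm) begins 54 mm behind the grasp point. The pads swing forward as they close: fully open they stand 13 mm farther back than shut.
Start: joints at [-1.203, 0.32, 1.565, -0, 1.257, -0.02], TCP at [217.441, -532.315, 242.338] pointing down, gripper open.
Joint ranges: [-3.11, 3.11], [-0.84, 2.01], [0.21, 2.61], [-1.34, 4.49], [0.05, 2.63], [-2.56, 2.56]. Speed limits (rad/s): [2.57, 2.57, 3.14, 3.14, 3.14, 3.14].

## Interface

Orientations are given as a unit quaternion [w, x, y, z].
In Python, from rig import r gives the robot as it stands. The module is installed in compiled form; this text tells all that it offers.
- The arm moves only by the tool drive_tool, never from a script. Its argument "commands" is a list that holds one entry, the list of rows, each a list of 7 numbers: the gripper's target within -1 to 1 (fully open at 1, half-way at 0, shut at -1), then the shift along the world's x, y, z in cm, then the turn, a rotation vector about the world's x, y, z in rad. A call has 1 to 20 rows; each row shifts and turns the commanded pose from where the row before left it; what a row does not reach is not made up. A row lasts 1/12 s, in which the tool goes at most 41.7 mm and 7.16 degrees, less where a joint would pass 70% of its speed; a pose out of reach is approached as far as the arm can. A call with a gripper value outside its range is refused whole. The fingers move at their own pace and stop on an object; the grip force is fixed at half the most. Time passes only in rows, so rows that do not move let the fingers close. It gives the time, the measured TCP pose, the force, the opening and the grip force at its end, in the units of the state.
- r.get_state(): the state, without advancing time (a new reading comes with each control period).
- r.grab_frame(name): name is "side" or "top" or "wrist"; returns the picture (420x560x3 uint8, red, green, blue); there is no depth.
- r.camera_params(name): a dict with "K" (3x3 intrinsics, pixels), "k1" (the pictures are not rectified: a ray, as slopes to the right and down, at radius r is drawn at 1 + k1 r^2 times it, then the intrinsics apply), "R" (3x3) and "t" (3): a world point X has camera coordinates R X + t. Camera axes: x right, y down, z forward; pixel columns grow to the right and rows downward; lengths in mm; the calibration is good to about 2 mm. A picture is of the moment at which its call begins: read the wrist's pose just before it. camera_params takes no time and is no camera call; for the wrist camera it gives the pose at the moment of the call.
- r.job_done(): hands the job in; it is judged then, once.
Trained networks look in the newest picture that a camera, given by its name, has taken for a name from the list of things; names that differ only in an ending like _2 or _b are one class to them, and where a whole thing is asked for, a point or a joint stands for the part that bears it (a point fixed in the world has none). Each returns a list of dicts, best first, with "score" (0 to 1); they miss things now and then, are a little off and sometimes report something else, mostly with a low value. They report only what shows in the picture. A call takes as long as a camera call. They do not tell look-alikes from the thing itself.
- r.find_in(target, camera): "point" ([column, row] in pixels, amid what is visible of it).
- r.regions_of(target, camera): "pixels" (420x560 bool, what is visible of it) and "point" ([column, row] in pixels, amid what is visible of it).
- r.pinpoint(target, camera): "point" ([column, row] in pixels: a listed point, or the origin of a listed thing).
The state is a dict: "t": time; "qpos": joint angles; "joint_velocities": joint speeds; "tau": joint torques, N m; "tcp_pos": TCP position; "orientation": TCP orientation; "contact_force": force on the tool from outside, world axes, zero at the start; "ft_torque": the same for the moment, N m; "grip_width": finger opening in mm; "grasp_force": force on a finger pad.
Only numpy, scipy, OpenCV 4.12 (cv2) and the standard library are available. Lean on these libraries where they do the work, as an engineer would, in place of code of your own. Each camera call takes 0.05 s, during which the arm holds its last target. There are 200 camera calls.

## Task

The wobbly reference ball stands off-centre on the small round measuring plinth. With a fingertip, nudge it over with light taps until its foot stands wholly inside the ring marked in the middle of the plinth, without gripping, lifting or toppling it; then take the finger off it and press the button on the gauge box right down, and let it go. Leave the other things on the bench where they are.

Things in the scene. Friction and masses are not known exactly. Their poses are not given: they have to be found in the camera images.
- ref_ball: reference ball, loose, about 0.16 kg, 62 mm tall: white ceramic ball (26 mm, centre 49 mm up) on a 10 mm stem on a steel foot disc 36 mm across, 3 to 13 mm up. Below it only a 26 mm disc touches the plinth: it slides if pushed low on the foot disc, topples if pushed high or roughly (keep contact below 10 N; 1 to 2 N slides it). Origin: centre of the underside; z up along the stem.
- plinth_top (a point): centre of the flat top of the fixed round aluminium plinth, and of the thin black ring marked flush on it (48 mm inner diameter, 55 mm outer). The top is 96 mm across and 35 mm above the bench; a flange 112 mm across and 6 mm high runs round its base. z up.
- start (a joint): travel of the gauge box's only push button, m: 0 is up, 0.006 is fully down; a spring returns it; fully down takes about 4 N.
- start_top (a point): centre of the top face of that button: a round steel cap 26 mm across in a black housing, which moves straight down, on the robot's half of the top of the fixed grey gauge box (120 x 90 mm, 55 mm high, with a flat dark display on its far half).
- bin: black open parts bin, 120 x 90 mm, 50 mm high, blue plastic covers in it; loose, leave alone. Origin: centre of the underside.
- jar: small glass jar with black cap, 40 mm diameter, 50 mm tall; loose, leave alone. Origin: centre of the underside.
- phone: black phone lying flat, 72 x 150 x 9 mm, long along its y; loose, leave alone. Origin: centre of the underside.
- driver: screwdriver lying on the bench, 160 mm long along its x; loose, leave alone. Origin: under its middle.
Not all that is in view belongs to the job. There is more than one size of the part that bears plinth_top; the job needs the largest.

How it is judged (in metres and radians):
On the way, in this order (a step that is already met when the one before it is completed fails the run):
1. the reference ball stands upright and still, its foot inside the ring, with no finger on it (horizontal distance between ref_ball and plinth_top below 0.006 m and angle between ref_ball's own z axis and vertical below 0.06 rad and z of ref_ball in the frame of plinth_top between -0.003 and 0.003 m and linear speed of ref_ball below 0.02 m/s and contact force between the fingers and ref_ball below 0.05 N), for 0.3 s.
2. the button is pressed right down (value of joint start above 0.0045 m), for 0.05 s.
At the end, for the whole second after the job is handed in: The reference ball stands upright (within 0.06 rad) and still on the plinth, its foot inside the marked ring (axis within 6 mm of the plinth's centre); the button has been pressed at least 4.5 mm down after that and is up again (horizontal distance between ref_ball and plinth_top below 0.006 m and angle between ref_ball's own z axis and vertical below 0.06 rad and z of ref_ball in the frame of plinth_top between -0.003 and 0.003 m and linear speed of ref_ball below 0.02 m/s and value of joint start below 0.0015 m); the robot touches nothing.
It fails at once if the reference ball is toppled (leans more than 0.3 rad) or knocked off the plinth (angle between ref_ball's own z axis and vertical above 0.3 rad or z of ref_ball in the frame of plinth_top below -0.01 m).
It fails at once if the reference ball is lifted (more than 6 mm above the plinth) (z of ref_ball in the frame of plinth_top above 0.006 m).
It fails at once if the reference ball is gripped or hit hard (more than 10 N) (contact force between the fingers and ref_ball above 10 N).
It fails at once if the button is pressed while the reference ball is off-centre (value of joint start above 0.003 m and horizontal distance between ref_ball and plinth_top above 0.006 m).
It fails at once if the bin, jar, phone or screwdriver is moved more than 10 mm (distance of any of bin, jar, phone, driver from where it was at the start of the episode above 0.01 m).
It also fails if it takes over 48 s, if anything falls off the work surface, if the arm or the gripper's body presses on something with over 40 N, if the wrist force passes 120 N, or if a joint passes its speed limit or range.

## Working session

There is one attempt and no reset: what is moved stays moved. The work goes in short steps, Python scripts to look and compute and a tool call to move; the robot and the scene stay as the last step left them, time stands still between calls to the robot, and variables do not carry over. Pictures are saved under pics/ and viewed, at most 10 in all, crops included, and the job is handed in when it is done.

Besides the shell and the picture viewer there is one more tool, called as name(argument=value, ...) on one line, values as JSON. drive_tool: Moves the arm, as the interface text tells. Its arguments: {"type":"object","properties":{"commands":{"type":"array","items":{"type":"array","items":{"type":"array","items":{"type":"number"}}}}},"required":["commands"]}

```bash
mkdir -p pics
cat > h.py <<'E'
import numpy as np, cv2
from rig import r
def grab(c,name=None):
    im=r.grab_frame(c); 
    if name: cv2.imwrite('pics/'+name,im[:,:,::-1])
    return im
def ray(c,px,P=None):
    P=P or r.camera_params(c);K=np.array(P['K'],float);k=P['k1'];R=np.array(P['R']);t=np.array(P['t'])
    d=np.linalg.inv(K)@[px[0],px[1],1.];d=d[:2];u=d.copy()
    for _ in range(30): u=d/(1+k*(u@u))
    v=R.T@np.r_[u,1];return -R.T@t, v/np.linalg.norm(v)
def onz(c,px,z,P=None):
    o,v=ray(c,px,P);return o+v*(z-o[2])/v[2]
def tri(a,b):
    (o1,v1),(o2,v2)=a,b
    A=np.c_[v1,-v2];s=np.linalg.lstsq(A,o2-o1,rcond=None)[0]
    p,q=o1+s[0]*v1,o2+s[1]*v2;return (p+q)/2,np.linalg.norm(p-q)
def proj(c,X,P=None):
    P=P or r.camera_params(c);x=np.array(P['R'])@X+np.array(P['t']);u=x[:2]/x[2];u=u*(1+P['k1']*(u@u));return (np.array(P['K'])@np.r_[u,1])[:2]
E
python3 - <<'E'
from h import *
np.set_printoptions(precision=1,suppress=True)
ims=[grab(c) for c in('top','side')]
cv2.imwrite('pics/a.png',cv2.resize(ims[0],(800,600))[:,:,::-1]);cv2.imwrite('pics/b.png',cv2.resize(ims[1],(800,600))[:,:,::-1])
for n in ('ref_ball','plinth_top','start_top','bin','jar','phone','driver'):
  for c in('top','side'):
    for d in r.pinpoint(n,c)[:4]:
        print(n,c,round(d['score'],2),np.array(d['point']),onz(c,d['point'],{'ref_ball':35,'plinth_top':35,'start_top':60}.get(n,0)))
print(r.get_state())
E
```

```text
ref_ball top 0.57 [259.8 246.5] [484.5  64.9  35. ]
ref_ball side 0.74 [235.4 202.2] [483.7  71.   35. ]
plinth_top top 0.9 [345.  238.5] [ 495.7 -112.6   35. ]
plinth_top top 0.73 [258.9 319.2] [335.2  70.2  35. ]
plinth_top side 0.96 [163.1 210.7] [342.3  62.4  35. ]
plinth_top side 0.81 [254.8 265. ] [ 494.7 -122.5   35. ]
plinth_top side 0.67 [241.4 209.1] [492.6  44.1  35. ]
start_top top 0.43 [147.6 255.9] [468.4 295.1  60. ]
bin top 0.82 [419.3 226.9] [ 519.4 -280.1    0. ]
bin side 0.57 [288.  360.4] [ 516.  -283.1    0. ]
jar top 0.8 [269.  136.9] [731.9  41.4   0. ]
jar side 0.87 [350.5 213.4] [720.7  44.8   0. ]
phone side 0.97 [164.8 322. ] [ 350.2 -187.8    0. ]
phone side 0.43 [235.9 203.4] [488.9 121.5   0. ]
driver top 0.63 [202.7 305.1] [366.1 191.3   0. ]
driver side 0.8 [176.2 192.8] [361.4 186.7   0. ]
{'t': 0.8, 'qpos': array([-1.2,  0.3,  1.6,  0. ,  1.3, -0. ]), 'joint_velocities': array([-0., -0.,  0.,  0.,  0., -0.]), 'tau': array([ -0. , -41.5, -23.4,  -0. ,  -0. ,   0. ]), 'tcp_pos': array([ 217.4, -532.3,  242.4]), 'orientation': array([0. , 1. , 0.2, 0. ]), 'contact_force': array([ 0.5, -0.4, -0.3]), 'ft_torque': array([-0., -0., -0.]), 'grasp_force': 0.0, 'grip_width': 85.11563745621098}
```

View pics/a.png

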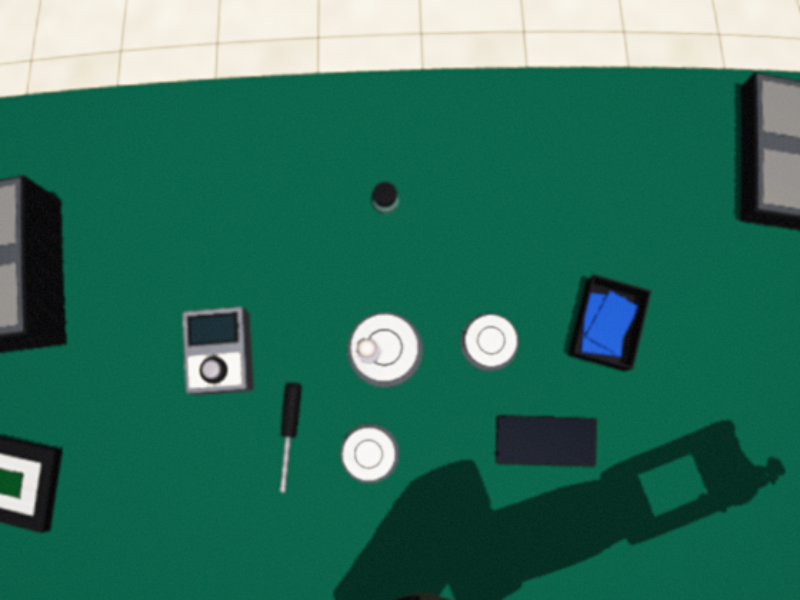

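View pics/b.png

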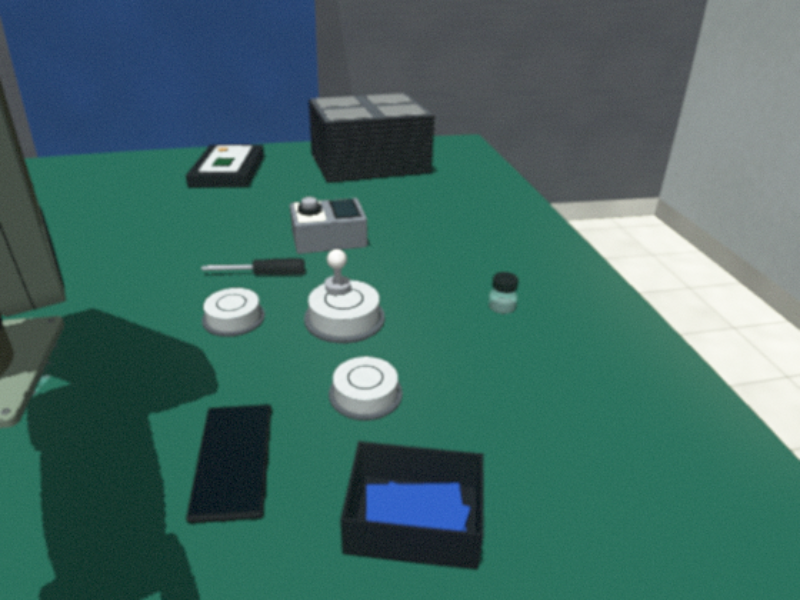

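Candidates for the plinth (top view, 800-px scale) are the large one at (385,348) carrying the ball, and two smaller ones at (490,340) and (368,453). I choose the large one. The gauge box is at (215,350), its button at (213,369). The ball stands left (+y) of the ring's centre.

Run:
```python
from h import *
from scipy.spatial.transform import Rotation as Ro
np.set_printoptions(precision=3,suppress=True)
s=r.get_state();print(Ro.from_quat(np.roll(s['orientation'],-1)).as_matrix())
print(onz('top',(269.3,243.2),35),onz('top',(256,243),84), onz('top',(148.5,258),60))
P=r.camera_params('wrist');print(np.array(P['R']),-np.array(P['R']).T@np.array(P['t']),P['K'])
o=.7
print('side ring',onz('side',(344*o,299*o),35),'ball',tri(ray('top',(256,243)),ray('side',(337*o,259*o))),'btn',tri(ray('top',(148.5,258)),ray('side',(309.5*o,203*o))))
im=cv2.imread('pics/a.png')[270:420,290:540];cv2.imwrite('pics/c.png',cv2.resize(im,None,fx=3,fy=3))
```

```text
[[ 0.926  0.378  0.   ]
 [ 0.378 -0.926 -0.   ]
 [ 0.     0.    -1.   ]]
[490.805  45.027  35.   ] [486.686  69.636  84.   ] [464.022 293.202  60.   ]
[[ 0.379 -0.926  0.001]
 [-0.894 -0.365  0.259]
 [-0.24  -0.099 -0.966]] [ 278.67  -507.124  374.579] [[301.422   0.    274.595]
 [  0.    301.422 216.562]
 [  0.      0.      1.   ]]
side ring [491.387  43.615  35.   ] ball (array([486.46 ,  69.676,  83.435]), np.float64(0.5719349959658125)) btn (array([462.785, 290.214,  71.031]), np.float64(0.5941738330573458))
```

View pics/c.png

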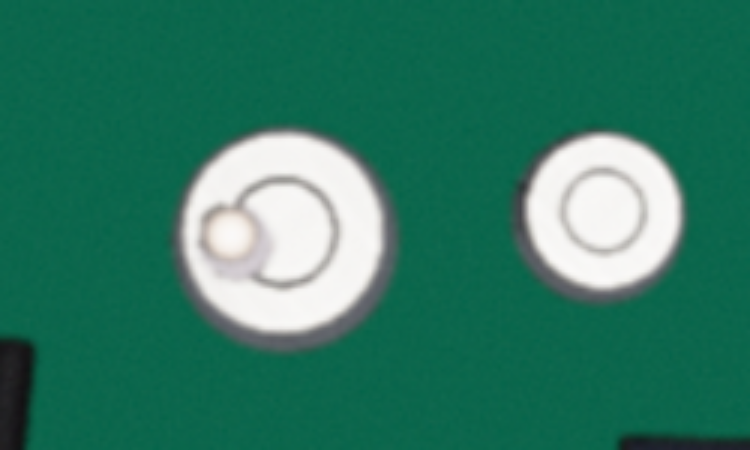

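The crop confirms the choice: the ball's plinth is the large one, with its ring centre near (491,44) and the ball at (486.5,70). Triangulated, the ball centre is 83.4 mm high against an expected 84. The button is at about (463,290).

drive_tool(commands=[[[-1, 1.45, 3.65, -0.2, 0, 0, -0.0116], [-1, 1.45, 3.65, -0.2, 0, 0, -0.0116], [-1, 1.45, 3.65, -0.2, 0, 0, -0.0116], [-1, 1.45, 3.65, -0.2, 0, 0, -0.0116], [-1, 1.45, 3.65, -0.2, 0, 0, -0.0116], [-1, 1.45, 3.65, -0.2, 0, 0, -0.0116], [-1, 1.45, 3.65, -0.2, 0, 0, -0.0116], [-1, 1.45, 3.65, -0.2, 0, 0, -0.0116], [-1, 1.45, 3.65, -0.2, 0, 0, -0.0116], [-1, 1.45, 3.65, -0.2, 0, 0, -0.0116], [-1, 1.45, 3.65, -0.2, 0, 0, -0.0116], [-1, 1.45, 3.65, -0.2, 0, 0, -0.0116], [-1, 1.45, 3.65, -0.2, 0, 0, -0.0116], [-1, 1.45, 3.65, -0.2, 0, 0, -0.0116], [-1, 1.45, 3.65, -0.2, 0, 0, -0.0116], [-1, 1.45, 3.65, -0.2, 0, 0, -0.0116], [-1, 1.45, 3.65, -0.2, 0, 0, -0.0116], [-1, 1.45, 3.65, -0.2, 0, 0, -0.0116], [-1, 0, 0, 0, 0, 0, 0], [-1, 0, 0, 0, 0, 0, 0]]])

```text
t: 2.47
tcp_pos: [478.7, 126.3, 206.0]
orientation: [0.0, 0.996, 0.091, -0.0]
contact_force: [-0.8, -0.0, -0.6]
grip_width: -0.2
grasp_force: 0.0
```

```bash
cat > w.py <<'E'
from h import *
import sys
np.set_printoptions(precision=2,suppress=True)
s=r.get_state();P=r.camera_params('wrist');im=grab('wrist',sys.argv[1])
print(s['t'],s['tcp_pos'],s['orientation'],s['contact_force'],s['grip_width'])
for n,z in(('ref_ball',35),('plinth_top',35),('start_top',68)):
    for d in r.pinpoint(n,'wrist')[:3]: print(n,round(d['score'],2),np.array(d['point']),onz('wrist',d['point'],z,P))
E
python3 w.py d.png
```

```text
2.4667 [478.71 126.27 205.96] [ 0.    1.    0.09 -0.  ] [-0.82 -0.03 -0.58] -0.15855113107389712
ref_ball 0.88 [326.8 206.3] [484.32  72.5   35.  ]
plinth_top 0.97 [486.3 224. ] [ 497.15 -103.08   35.  ]
plinth_top 0.94 [348.9 202.5] [492.43  50.88  35.  ]
plinth_top 0.34 [488.2 331.2] [ 369.1  -157.85   35.  ]
start_top 0.84 [ 91.8 197.3] [459.7  296.14  68.  ]
```

View pics/d.png

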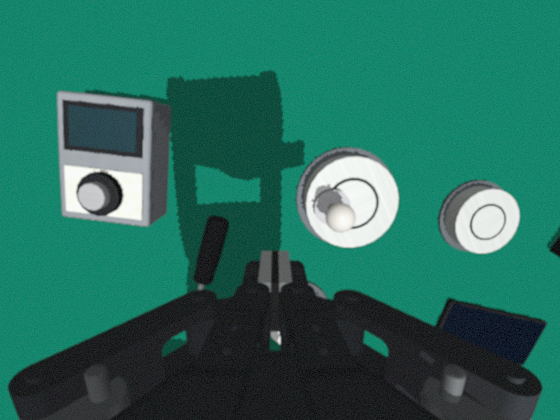

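The wrist view shows the closed finger at (275,265), the ball at (340,217) with its foot at (327,203), the large plinth's ring near (352,203), and the button at (97,195).

```bash
cat > fit.py <<'E'
from h import *
from scipy.ndimage import map_coordinates, gaussian_filter
a=np.linspace(0,2*np.pi,120,endpoint=False)
def circ(c,P,x,y,z,rad): 
    X=np.c_[x+rad*np.cos(a),y+rad*np.sin(a),np.full(a.size,z)]
    return np.array([proj(c,p,P) for p in X])
def smp(g,p): return map_coordinates(g,[p[:,1],p[:,0]],order=1)
def ringfit(c,im,P,x0=491,y0=45):
    # plinth rim edge (r=48): brightness inside minus outside, plus ring dark line; robust by median
    g=gaussian_filter(im.astype(float).mean(2),.5)
    def sc(x,y): 
        ring=smp(g,circ(c,P,x,y,35,25.75));n=(smp(g,circ(c,P,x,y,35,20))+smp(g,circ(c,P,x,y,35,32)))/2
        return np.clip(n-ring,-20,40).mean()
    best=(-1,)
    for st,w in((2,10),(.5,2)):
        cx,cy=(x0,y0) if best[0]==-1 else best[1:]
        best=max((sc(x,y),x,y) for x in np.arange(cx-w,cx+w+.1,st) for y in np.arange(cy-w,cy+w+.1,st))
    return best
def ballfit(c,im,P,x0,y0,z=84):
    # white ball: nearest bright/yellowish blob vs. surroundings -> edge gradient along silhouette
    g=gaussian_filter(im.astype(float),(.5,.5,0))
    C=-np.array(P['R']).T@np.array(P['t'])
    def sil(x,y,rad):
        X0=np.array([x,y,z]);d=C-X0;D=np.linalg.norm(d);n=d/D
        u=np.cross(n,[0,1,0.]);u/=np.linalg.norm(u);v=np.cross(n,u)
        return np.array([proj(c,X0+rad*(np.cos(t)*u+np.sin(t)*v),P) for t in a[::3]])
    def sc(x,y):
        i,o=sil(x,y,11),sil(x,y,15)
        dd=np.stack([smp(g[:,:,k],i)-smp(g[:,:,k],o) for k in range(3)],1)
        return np.clip(np.abs(dd).sum(1),0,60).mean()
    best=(-1,)
    for st,w in((2,8),(.5,2)):
        cx,cy=(x0,y0) if best[0]==-1 else best[1:]
        best=max((sc(x,y),x,y) for x in np.arange(cx-w,cx+w+.1,st) for y in np.arange(cy-w,cy+w+.1,st))
    return best
def both(c,x0,y0):
    P=r.camera_params(c);im=grab(c)
    R,B=ringfit(c,im,P),ballfit(c,im,P,x0,y0)
    print(c,'ring',np.round(R,1),'ball',np.round(B,1),'ball-ring',np.round([B[1]-R[1],B[2]-R[2]],1),[np.round(d['point'],1).tolist()+np.round(onz(c,d['point'],35,P)[:2],1).tolist() for d in r.pinpoint('ref_ball',c)[:1]])
if __name__=='__main__':
    import sys
    for c in('top','side','wrist'): both(c,float(sys.argv[1]),float(sys.argv[2]))
E
python3 fit.py 486.5 70
```

```text
top ring [ 30.1 492.   45.5] ball [ 56.3 490.5  70.5] ball-ring [-1.5 25. ] [[264.9, 243.5, 490.4, 54.2]]
side ring [ 33.3 491.   46. ] ball [ 60.  489.   72.5] ball-ring [-2.  26.5] [[234.7, 203.0, 482.0, 68.3]]
wrist ring [ 28.4 490.5  48. ] ball [ 59.5 486.   68.5] ball-ring [-4.5 20.5] [[329.3, 202.8, 487.8, 68.2]]
```

drive_tool(commands=[[[-1, 0, -0.2, -3, 0, 0, 0], [-1, 0, -0.2, -3, 0, 0, 0], [-1, 0, -0.2, -3, 0, 0, 0], [-1, 0, -0.2, -3, 0, 0, 0], [-1, 0, 0, -2, 0, 0, 0], [-1, 0, 0, -1.4, 0, 0, 0], [-1, 0, 0, 0, 0, 0, 0], [-1, 0, 0, 0, 0, 0, 0]]])

```text
t: 3.63
tcp_pos: [478.3, 116.5, 52.1]
orientation: [0.0, 0.996, 0.089, -0.001]
contact_force: [0.5, 0.1, 0.6]
grip_width: -0.2
grasp_force: 0.0
```

```bash
sed -i 's/0,60).mean/0,200).mean/' fit.py
python3 - <<'E'
from fit import *
s=r.get_state();print(s['tcp_pos'],s['contact_force'])
im=grab('side');
big=lambda i:cv2.resize(i,None,fx=4,fy=4,interpolation=cv2.INTER_CUBIC)[:,:,::-1]
w=grab('wrist')
cv2.imwrite('pics/e.png',np.hstack([big(im[150:255,185:285]),big(w[150:255,255:355])]))
both('side',486.5,70);both('wrist',486.5,70)
for z in(40,50,60):print(z,(proj('side',np.array([478,118-14,z]))-[185,150])*4)
E
```

```text
[478.28128871 116.47645515  52.06779434] [0.54666813 0.08745125 0.57028999]
side ring [ 31.9 491.5  46. ] ball [173.6 484.5  71.5] ball-ring [-7.  25.5] [[235.0, 204.4, 482.1, 63.0]]
wrist ring [ 22.6 493.5  46. ] ball [112.7 488.   69. ] ball-ring [-5.5 23. ] [[362.7, 261.8, 488.2, 70.0]]
40 [183.54048944 167.76200221]
50 [182.77078846 150.95975252]
60 [181.99473488 133.94561293]
```

View pics/e.png

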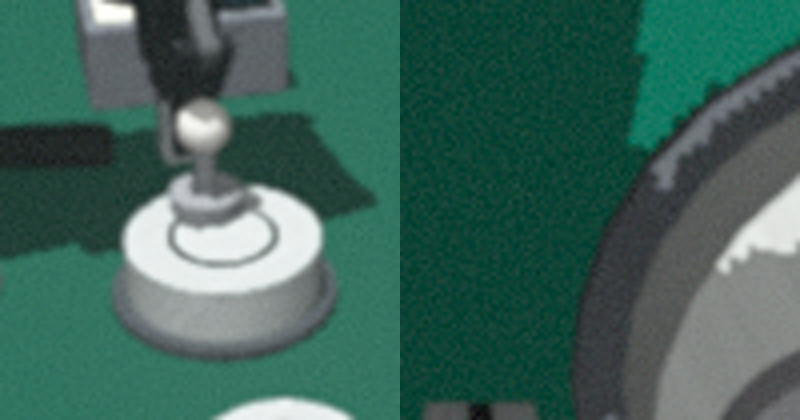

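The side view shows the fingertip end at about z≈41 beside the foot, clear of the plinth, with the ball upright. I'll approach slowly.

drive_tool(commands=[[[-1, 0.03, -0.2, -0.1, 0, 0, 0], [-1, 0.03, -0.2, 0, 0, 0, 0], [-1, 0.04, -0.2, 0, 0, 0, 0], [-1, 0.04, -0.2, 0, 0, 0, 0], [-1, 0.04, -0.2, 0, 0, 0, 0], [-1, 0.02, -0.1, 0, 0, 0, 0], [-1, 0.02, -0.1, 0, 0, 0, 0], [-1, 0.02, -0.1, 0, 0, 0, 0], [-1, 0, 0, 0, 0, 0, 0]]])

```text
t: 4.68
tcp_pos: [480.8, 103.5, 51.2]
orientation: [0.0, 0.996, 0.089, -0.0]
contact_force: [-1.1, 0.9, -0.4]
grip_width: 0.2
grasp_force: 0.1
```

Run:
```python
from fit import *
s=r.get_state();print(s['tcp_pos'],s['contact_force'])
im=grab('side')
big=lambda i:cv2.resize(i,None,fx=4,fy=4,interpolation=cv2.INTER_CUBIC)[:,:,::-1]
w=grab('wrist')
cv2.imwrite('pics/f.png',np.hstack([big(im[150:255,185:285]),cv2.resize(w[160:370,230:430],(400,420))[:,:,::-1]]))
both('side',486.5,70);both('wrist',486.5,70);both('top',486.5,70)
```

```text
[480.79934575 103.47941677  51.23050291] [-1.0923785   0.85694256 -0.42379674]
side ring [ 30.9 490.5  49. ] ball [172.3 487.   64. ] ball-ring [-3.5 15. ] [[234.8, 202.0, 482.6, 72.0]]
wrist ring [ 26.3 493.5  46. ] ball [108.3 488.   60.5] ball-ring [-5.5 14.5] [[339.5, 265.4, 486.2, 69.6]]
top ring [ 26.4 491.   48.5] ball [ 72.2 482.5  61. ] ball-ring [-8.5 12.5] [[269.7, 137.9, 718.4, 38.8]]
```

View pics/f.png

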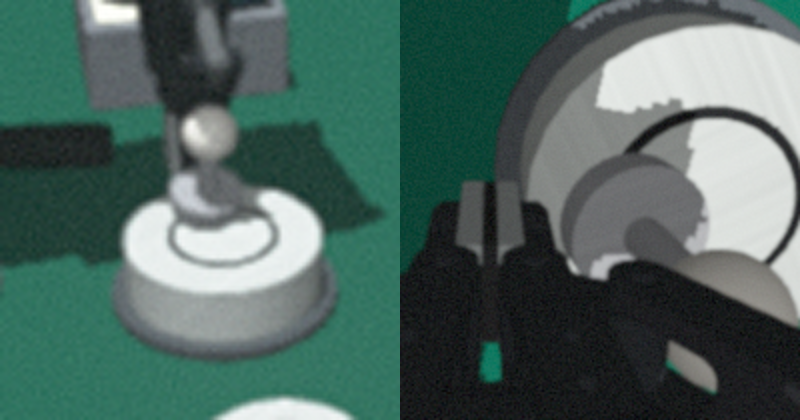

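The ball seems to lean slightly. In the wrist view the pads are still clear of the foot, so the flared black finger links must be touching the ball higher up. I'll back off gently, then turn the tool 90° so its slim side faces the ball.

drive_tool(commands=[[[-1, -0.01, 0.05, 0, 0, 0, 0], [-1, -0.01, 0.05, 0, 0, 0, 0], [-1, -0.01, 0.08, 0, 0, 0, 0], [-1, -0.01, 0.08, 0, 0, 0, 0], [-1, -0.02, 0.1, 0, 0, 0, 0], [-1, -0.02, 0.1, 0, 0, 0, 0], [-1, -0.02, 0.1, 0, 0, 0, 0], [-1, -0.02, 0.1, 0, 0, 0, 0], [-1, -0.02, 0.1, 0, 0, 0, 0], [-1, -0.02, 0.1, 0, 0, 0, 0], [-1, 0, 0.2, 0, 0, 0, 0], [-1, 0, 0.4, 0, 0, 0, 0], [-1, 0, 0.5, 0, 0, 0, 0], [-1, 0, 0, 0, 0, 0, 0]]])

```text
t: 6.25
tcp_pos: [479.4, 124.1, 51.4]
orientation: [-0.0, 0.996, 0.09, 0.0]
contact_force: [0.4, -0.3, -0.0]
grip_width: 0.1
grasp_force: 0.0
```

Run:
```python
from fit import *
s=r.get_state();print(s['t'],s['tcp_pos'],s['contact_force'],s['qpos'])
for c in('side','wrist','top'):both(c,486.5,68)
```

```text
6.25 [479.42245235 124.09896152  51.36857829] [ 0.41731904 -0.33639834 -0.04391349] [2.30014577e-01 4.04987833e-01 1.99899111e+00 1.26966604e-04
 7.37212580e-01 1.62104052e+00]
side ring [ 32.6 491.   46. ] ball [186.6 486.   72.5] ball-ring [-5.  26.5] [[175.4, 187.5, 364.2, 149.2]]
wrist ring [ 22.9 493.5  46. ] ball [ 87.4 486.   71. ] ball-ring [-7.5 25. ] [[375.3, 267.5, 486.9, 70.0]]
top ring [ 35.5 493.5  46. ] ball [136.2 494.5  76.5] ball-ring [ 1.  30.5] [[261.2, 245.1, 487.3, 61.9]]
```

drive_tool(commands=[[[-1, 0, 0.3, 0.5, 0, 0, 0.1208], [-1, 0, 0.3, 0.5, 0, 0, 0.1208], [-1, 0, 0.3, 0.5, 0, 0, 0.1208], [-1, 0, 0, 0, 0, 0, 0.1208], [-1, 0, 0, 0, 0, 0, 0.1208], [-1, 0, 0, 0, 0, 0, 0.1208], [-1, 0, 0, 0, 0, 0, 0.1208], [-1, 0, 0, 0, 0, 0, 0.1208], [-1, 0, 0, 0, 0, 0, 0.1208], [-1, 0, 0, 0, 0, 0, 0.1208], [-1, 0, -0.3, -0.5, 0, 0, 0.1208], [-1, 0, -0.4, -0.5, 0, 0, 0.1208], [-1, 0, -0.4, -0.6, 0, 0, 0.1208], [-1, 0, -0.3, 0, 0, 0, 0], [-1, 0, -0.3, 0, 0, 0, 0], [-1, 0, 0, 0, 0, 0, 0]]])

```text
t: 7.88
tcp_pos: [479.3, 114.8, 50.6]
orientation: [0.0, 0.642, 0.766, 0.0]
contact_force: [0.3, -0.5, -0.5]
grip_width: -0.2
grasp_force: 0.0
```

Run:
```python
from fit import *
s=r.get_state();print(s['t'],s['tcp_pos'],s['contact_force'],s['qpos'])
im=grab('side')
big=lambda i:cv2.resize(i,None,fx=4,fy=4,interpolation=cv2.INTER_CUBIC)[:,:,::-1]
w=grab('wrist')
cv2.imwrite('pics/g.png',np.hstack([big(im[150:255,185:285]),cv2.resize(w,(560,420))[:,110:510,::-1]]))
for c in('side','top','wrist'):both(c,486.5,70)
```

```text
7.8833 [479.34420036 114.83660204  50.55526942] [ 0.32062061 -0.48159694 -0.54009799] [ 2.11875658e-01  4.03486621e-01  2.00494607e+00 -1.68065107e-04
  7.32906786e-01  3.64982717e-02]
side ring [ 33.2 491.   46. ] ball [187.9 486.   76. ] ball-ring [-5. 30.] [[235.9, 201.1, 485.1, 75.0]]
top ring [ 35.2 492.   48.5] ball [ 94.3 482.5  60. ] ball-ring [-9.5 11.5] [[261.2, 245.5, 486.5, 62.0]]
wrist ring [  2.8 491.   51. ] ball [ 27.5 484.5  80. ] ball-ring [-6.5 29. ] [[272.8, 338.6, 487.5, 69.4]]
```

View pics/g.png

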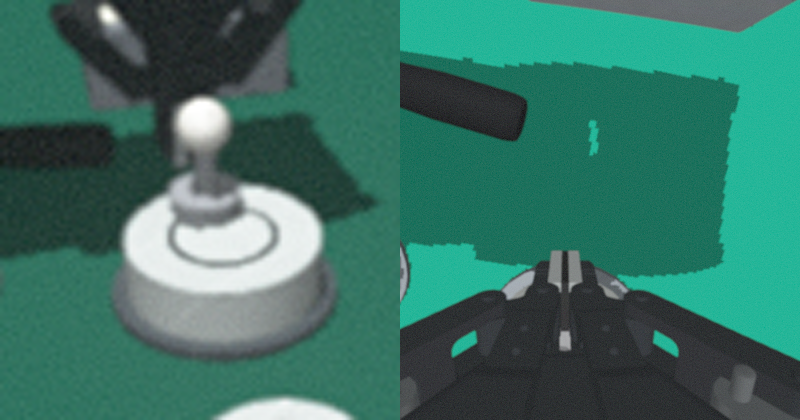

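Ball upright, and the slim side of the finger now faces it with the links to the sides. Pushing slowly.

drive_tool(commands=[[[-1, 0.03, -0.2, 0, 0, 0, 0], [-1, 0.03, -0.2, 0, 0, 0, 0], [-1, 0.03, -0.2, 0, 0, 0, 0], [-1, 0.03, -0.2, 0, 0, 0, 0], [-1, 0.02, -0.15, 0, 0, 0, 0], [-1, 0.02, -0.1, 0, 0, 0, 0], [-1, 0.02, -0.1, 0, 0, 0, 0], [-1, 0.02, -0.1, 0, 0, 0, 0], [-1, 0.02, -0.1, 0, 0, 0, 0], [-1, 0.02, -0.1, 0, 0, 0, 0], [-1, 0.02, -0.1, 0, 0, 0, 0], [-1, 0.02, -0.1, 0, 0, 0, 0], [-1, 0.02, -0.1, 0, 0, 0, 0], [-1, 0.02, -0.1, 0, 0, 0, 0], [-1, 0.02, -0.1, 0, 0, 0, 0], [-1, 0.02, -0.1, 0, 0, 0, 0], [-1, 0.02, -0.1, 0, 0, 0, 0], [-1, 0, 0, 0, 0, 0, 0]]])

```text
t: 9.78
tcp_pos: [483.1, 93.6, 50.3]
orientation: [0.0, 0.641, 0.767, 0.0]
contact_force: [-0.4, 1.2, -0.1]
grip_width: 0.1
grasp_force: 0.3
```

Run:
```python
from fit import *
s=r.get_state();print(s['t'],s['tcp_pos'],s['contact_force'])
im=grab('side');t=grab('top')
big=lambda i:cv2.resize(i,(400,420),interpolation=cv2.INTER_CUBIC)[:,:,::-1]
cv2.imwrite('pics/h.png',np.hstack([big(im[150:255,185:285]),big(t[200:284,230:310])]))
for c in('side','top'):both(c,486.5,64)
```

```text
9.7833 [483.06198039  93.64796709  50.33475484] [-0.35518243  1.23902784 -0.11254454]
side ring [ 28.9 491.   46. ] ball [187.5 487.   70.5] ball-ring [-4.  24.5] [[236.1, 202.5, 485.0, 69.7]]
top ring [ 20.4 491.5  49. ] ball [ 63.8 480.5  54. ] ball-ring [-11.   5.] []
```

View pics/h.png

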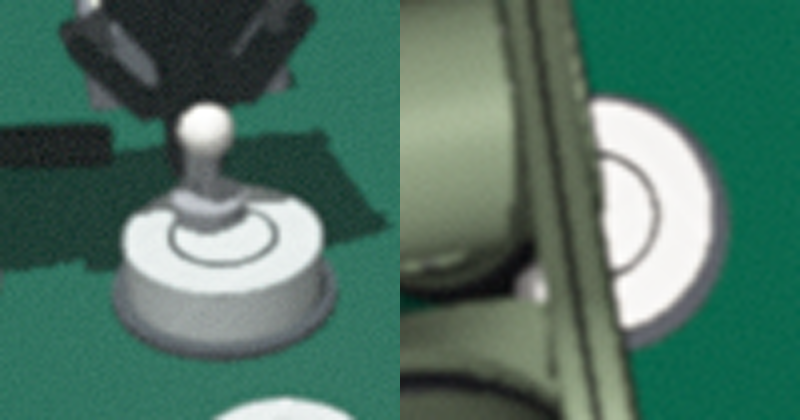

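The ball has slid about 5 mm, is still upright, and the force is about 1.2 N. The foot at (207,208) in the left crop is still outside the ring's centre. Continuing.

drive_tool(commands=[[[-1, 0.02, -0.1, 0, 0, 0, 0], [-1, 0.02, -0.1, 0, 0, 0, 0], [-1, 0.02, -0.1, 0, 0, 0, 0], [-1, 0.02, -0.1, 0, 0, 0, 0], [-1, 0.02, -0.1, 0, 0, 0, 0], [-1, 0.02, -0.1, 0, 0, 0, 0], [-1, 0.02, -0.1, 0, 0, 0, 0], [-1, 0.02, -0.1, 0, 0, 0, 0], [-1, 0.02, -0.1, 0, 0, 0, 0], [-1, 0.02, -0.1, 0, 0, 0, 0], [-1, 0.02, -0.1, 0, 0, 0, 0], [-1, 0.02, -0.1, 0, 0, 0, 0], [-1, 0, 0, 0, 0, 0, 0]]])

```text
t: 11.17
tcp_pos: [485.5, 81.6, 50.3]
orientation: [0.0, 0.641, 0.767, 0.0]
contact_force: [0.4, 0.1, -0.1]
grip_width: 0.0
grasp_force: 0.2
```

Run:
```python
from fit import *
s=r.get_state();print(s['t'],s['tcp_pos'],s['contact_force'])
im=grab('side','side2.png')
both('side',488,54)
```

```text
11.1667 [485.49750263  81.58439811  50.33721804] [ 0.43108118  0.11126087 -0.11078946]
side ring [ 27.8 492.   48.5] ball [188.8 489.5  58. ] ball-ring [-2.5  9.5] [[242.0, 207.0, 494.7, 51.4]]
```

drive_tool(commands=[[[-1, 0.02, -0.1, 0, 0, 0, 0], [-1, 0.02, -0.1, 0, 0, 0, 0], [-1, 0.02, -0.1, 0, 0, 0, 0], [-1, 0.02, -0.1, 0, 0, 0, 0], [-1, 0.02, -0.1, 0, 0, 0, 0], [-1, 0.01, -0.05, 0, 0, 0, 0], [-1, 0, 0, 0, 0, 0, 0], [-1, -0.01, 0.1, 0, 0, 0, 0], [-1, -0.04, 0.2, 0, 0, 0, 0], [-1, -0.1, 0.6, 0, 0, 0, 0], [-1, -0.2, 1.5, 0, 0, 0, 0], [-1, -0.2, 2.0, 0, 0, 0, 0], [-1, -0.2, 1.0, 3, 0, 0, 0], [-1, -0.2, 2.5, 3, 0, 0, 0], [-1, 0, 3.5, 2, 0, 0, 0], [-1, 0, 3.5, 2, 0, 0, 0], [-1, 0, 3.5, 0, 0, 0, 0], [-1, 0, 0, 0, 0, 0, 0]]])

```text
t: 12.82
tcp_pos: [478.0, 266.5, 152.1]
orientation: [0.0, 0.64, 0.769, 0.004]
contact_force: [-0.4, 0.9, -0.0]
grip_width: -0.1
grasp_force: 0.0
```

Run:
```python
from fit import *
s=r.get_state();print(s['t'],s['tcp_pos'],s['contact_force'],s['qpos'])
im=grab('side');t=grab('top')
big=lambda i:cv2.resize(i,(400,420),interpolation=cv2.INTER_CUBIC)[:,:,::-1]
cv2.imwrite('pics/i.png',np.hstack([big(im[150:255,185:285]),big(t[200:284,230:310])]))
for c in('side','top'):both(c,490,48)
for c in('side','top'):
  for d in r.pinpoint('start_top',c)[:2]:print(c,d['score'],d['point'],onz(c,d['point'],68))
```

```text
12.8167 [477.98852107 266.45409324 152.1394221 ] [-0.44178315  0.92627105 -0.04909431] [0.48631767 0.34694381 1.76791396 0.00252892 1.01980423 0.3019827 ]
side ring [ 33.1 490.5  46.5] ball [187.4 489.   54. ] ball-ring [-1.5  7.5] [[240.4, 207.5, 491.4, 50.1]]
top ring [ 39.5 491.   47.5] ball [104.9 496.   44.5] ball-ring [ 5. -3.] [[268.3, 245.0, 487.1, 47.2]]
side 0.57 [216.9, 140.2] [464.0858289  308.39479547  68.        ]
```

View pics/i.png

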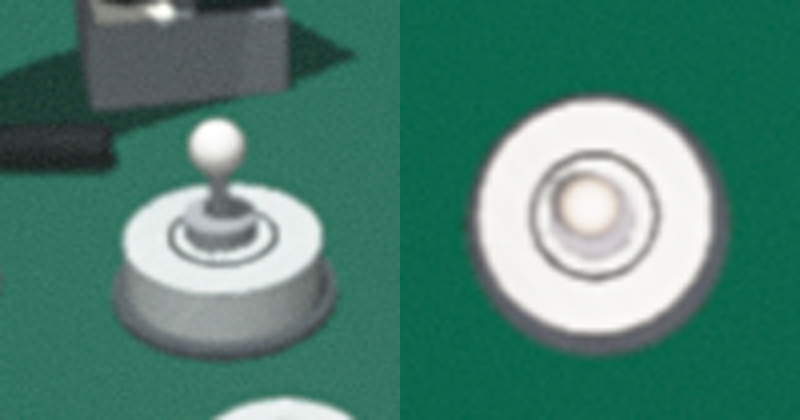

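Run:
```python
from h import *
f=lambda x,y:(230+(x-400)/5,200+y/5)
g=lambda x,y:(185+x/4,150+y/4)
print('top',onz('top',f(588,207),84)-onz('top',f(595,215),35),onz('top',f(595,215),35))
print('side ball',onz('side',g(217,146),84),'ring',onz('side',g(223,235.5),35),'foot top',onz('side',g(220,222),48), tri(ray('top',f(588,207)),ray('side',g(217,146))))
```

```text
top [-2.02594322  0.88442429 49.        ] [491.2401267   45.64027209  35.        ]
side ball [490.23300434  47.664499    84.        ] ring [491.46420958  45.13127296  35.        ] foot top [489.46848009  37.27700014  48.        ] (array([489.63403518,  46.48609284,  84.63887562]), np.float64(0.9763094176591944))
```

The ball stands upright in the ring, about 2 mm off centre: top crop ball (588,207), ring (595,215). Next, the button.

drive_tool(commands=[[[-1, -0.5, 0.9, -1.5, 0, 0, 0], [-1, -0.5, 0.9, -1.5, 0, 0, 0], [-1, -0.5, 0.7, -1.5, 0, 0, 0], [-1, 0, 0, -0.7, 0, 0, 0], [-1, 0, 0, 0, 0, 0, 0], [-1, 0, 0, 0, 0, 0, 0]]])

```text
t: 13.72
tcp_pos: [462.4, 284.7, 98.3]
orientation: [0.0, 0.641, 0.767, -0.0]
contact_force: [-0.0, -0.4, 0.0]
grip_width: 0.5
grasp_force: 0.0
```

Run:
```python
from h import *
s=r.get_state();print(s['t'],s['tcp_pos'],s['contact_force'])
w=grab('wrist');P=r.camera_params('wrist');im=grab('side')
for d in r.pinpoint('start_top','wrist')[:2]:print(d['score'],d['point'],onz('wrist',d['point'],68,P))
for d in r.pinpoint('start_top','side')[:2]:print(d['score'],d['point'],onz('side',d['point'],68))
big=cv2.resize(im[100:184,180:260],(400,420),interpolation=cv2.INTER_CUBIC)
cv2.imwrite('pics/j.png',np.hstack([big,w[:,80:480]])[:,:,::-1])
print((proj('side',s['tcp_pos']-[0,0,11])-[180,100])*5,proj('wrist',s['tcp_pos']-[0,0,11],P)-[80-400,0])
```

```text
13.7167 [462.39255821 284.6775238   98.32251418] [-0.02546818 -0.42781807  0.03874273]
0.92 [277.7, 245.2] [464.56206395 290.12656501  68.        ]
0.6 [218.4, 138.9] [468.23328784 315.778835    68.        ]
[181.90019376 183.48993397] [592.08144911 267.29171629]
```

View pics/j.png

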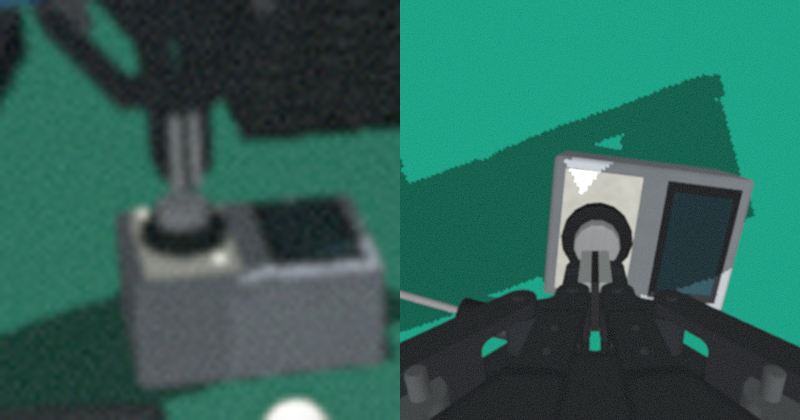

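The side and wrist crops show the finger right above the cap, about 5 mm short in y. I'll shift and descend.

drive_tool(commands=[[[-1, 0.1, 0.5, -0.5, 0, 0, 0], [-1, 0, 0, -0.5, 0, 0, 0], [-1, 0, 0, -0.3, 0, 0, 0], [-1, 0, 0, -0.15, 0, 0, 0], [-1, 0, 0, -0.15, 0, 0, 0], [-1, 0, 0, -0.15, 0, 0, 0], [-1, 0, 0, -0.15, 0, 0, 0], [-1, 0, 0, 0, 0, 0, 0], [-1, 0, 0, 0, 0, 0, 0]]])

```text
t: 14.67
tcp_pos: [463.5, 290.7, 81.8]
orientation: [0.0, 0.641, 0.767, 0.001]
contact_force: [-2.8, -1.4, 16.4]
grip_width: 0.1
grasp_force: 8.4
```

drive_tool(commands=[[[-1, 0, 0, 0.25, 0, 0, 0], [-1, 0, 0, 0, 0, 0, 0]]])

```text
t: 14.83
tcp_pos: [463.4, 290.7, 82.9]
orientation: [0.0, 0.641, 0.767, 0.001]
contact_force: [0.1, 1.5, 4.4]
grip_width: 0.1
grasp_force: 1.7
```

drive_tool(commands=[[[-1, 0, 0, 0.2, 0, 0, 0], [-1, 0, 0, 0, 0, 0, 0]]])

```text
t: 15.0
tcp_pos: [463.4, 290.7, 84.2]
orientation: [0.0, 0.641, 0.767, 0.001]
contact_force: [0.6, 1.1, 2.1]
grip_width: 0.3
grasp_force: 1.4
```

drive_tool(commands=[[[-1, 0, 0, 0.2, 0, 0, 0], [-1, 0, 0, 0, 0, 0, 0]]])

```text
t: 15.17
tcp_pos: [463.1, 290.3, 85.9]
orientation: [0.0, 0.641, 0.767, 0.0]
contact_force: [0.5, 0.9, 2.4]
grip_width: 0.2
grasp_force: 1.0
```

drive_tool(commands=[[[-1, 0, 0, 0.2, 0, 0, 0], [-1, 0, 0, 0, 0, 0, 0]]])

```text
t: 15.33
tcp_pos: [462.7, 289.9, 87.7]
orientation: [-0.0, 0.641, 0.767, -0.001]
contact_force: [1.0, 0.8, 1.2]
grip_width: 0.4
grasp_force: 0.6
```

The force follows the spring over about 6 mm above a hard stop, so the button went right down. Retreating.

drive_tool(commands=[[[-1, 0, 0, 1, 0, 0, 0], [-1, 0, 0, 3, 0, 0, 0], [-1, 0, 0, 3, 0, 0, 0], [-1, 0, 0, 3, 0, 0, 0], [-1, 0, 0, 0, 0, 0, 0], [-1, 0, 0, 0, 0, 0, 0], [-1, 0, 0, 0, 0, 0, 0], [-1, 0, 0, 0, 0, 0, 0]]])

```text
t: 16.0
tcp_pos: [462.0, 289.6, 186.5]
orientation: [-0.001, 0.641, 0.767, -0.002]
contact_force: [0.9, -1.1, 0.2]
grip_width: 0.0
grasp_force: 0.0
```

Run:
```python
from fit import *
s=r.get_state();print(s['t'],s['tcp_pos'],s['contact_force'])
both('side',490,48)
print(r.job_done())
```

```text
16.0 [462.04172911 289.61829118 186.50793059] [ 0.90217664 -1.12173549  0.17499915]
side ring [ 33.2 490.5  46.5] ball [186.3 489.   53.5] ball-ring [-1.5  7. ] [[241.3, 207.5, 493.1, 49.9]]
the job is handed in; nothing more can be done
None
```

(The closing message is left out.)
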